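Take the fence stop off the tilted T-slot plate and put it away in its tray

TASK

Take the fence stop off the tilted T-slot plate: push the spring keeper at the slot's open end in and turn it clockwise until it springs back up clear of the slot, then slide the stop along the slot, out of the open end, and lift it off. Stand it upright on its foot in the empty bay of the wooden tray and let go, leaving everything else where it is.

Things in the scene. Friction and masses are not known exactly. Their poses are not given: they have to be found in the camera images.
- plate_face: Face of the fixed ground-steel T-slot plate, tilted 30 deg to the robot's left; origin on the slot's centre line, half-way along. x up the slope (to the right), y along the slot to its shut end (away from the robot), z square out of the face. Face: x -90 to +50 mm, y -120 to +120 mm. Slot 16 mm wide at the face, 30 mm wide below its 7 mm thick lips, 17 mm deep.
- slot_mouth (a point): Open end of the T-slot: point on the plate's face, on the slot's centre line, at the plate's very end (y = -120 mm of the plate face), the end nearest the robot. Axes as the plate face: the stop leaves the slot towards -y, towards the robot.
- fence_stop: Steel fence stop, loose, 0.3 to 0.5 kg, captive in the slot at the start with its screws slack (1.5 mm play, rises 2 mm at most until its foot is out of the end). Origin under its T-foot, 54 mm below the grip point, same axes. T-foot 84 mm long (y), 26 mm wide. Base 44 mm wide, 100 mm long, 15 to 27 mm above the origin; its underside rests on the plate's face.
- stop_grip (a point): Middle of the stop's upright fence, the place to grip: a plain plate 16 mm thick (x), 92 mm long (y, along the slot), from 27 mm below this point to 25 mm above it. z points from foot to top. The foot is out of the slot once this point is more than 42 mm beyond the slot mouth.
- keeper_grip (a point): Middle of the keeper's black wing grip, on its turning axis z (square to the face), 40 mm out from the face, 52 mm down the slope from the slot line, 45 mm in from the open end. Wing 38 mm long (x), 10 mm thick (y), from 16 mm below to 7 mm above the point. x points along the steel arm that blocks the slot; x and y turn with it. Below: stem and hub 28 mm wide; catch post 16 mm high down-slope.
- keeper (a joint): Turn of the keeper, rad: 0 = arm (44 mm from the axis, 7 to 13 mm above the face) across the slot, as at the start; grows clockwise seen looking at the face, up to its stop at 1.35, arm pointing to the open end, clear of the stop. Not pushed in, the catch stops it at about 0.1; pushed in 4 mm or more it turns easily (0.03 N m). From about 1.15 it springs up and the catch keeps it open.
- keeper_press (a joint): How far the keeper is pushed in towards the face, m: 0 = out (start), 0.005 = fully in; the spring takes about 3.5 N to start, 7 N fully in; 6 N frees it.
- tray_bay (a point): Centre of the floor of the empty bay of the fixed wooden tray, on the floor's top, 5 mm above the table. x across the bay (74 mm wide inside), y along it (122 mm long inside), z up. Walls rise 23 mm above this floor. The other bay, on the +x side, holds a gauge bar.
- tray_bar: Steel gauge bar 18 x 90 x 26 mm (loose) in the other bay of the tray; origin under its centre, y along it. Leave alone.
- loupe: Black watch loupe, 33 mm diameter, 32 mm high, standing on the table (loose); origin under its centre. Leave alone.
- driver: Small screwdriver with a red handle, 161 mm long, 18 mm thick, lying on the table (loose); origin under its centre. Leave alone.
- v_block: Steel V-block 40 x 42 x 34 mm (loose); origin under its centre. Leave alone.
- long_bar: Steel gauge bar 18 x 150 x 26 mm (loose); origin under its centre, y along it. Leave alone.
- brush: Dusting brush 148 mm long, 20 mm high, lying on the table (loose); origin under its centre, y along it. Leave alone.
Not all that is in view belongs to the job. There is more than one size of the fence_stop; the one meant has the size given above.

How it is judged:
By the outcome, as a careful person would: the job done as asked, in the order asked, and still so for the second after the job is handed in, with the robot touching nothing.
It also fails if it takes over 58 s, if anything falls off the work surface, if the arm or the gripper's body presses on something with over 40 N, if the wrist force passes 120 N, or if a joint passes its speed limit or range.

ROBOT

A 6-joint arm with a two-finger parallel gripper is mounted at the origin on a cart in front of the work surface, level with it; the furniture and walls round the work are solid. World frame = base frame: x ahead of the robot, y to its left, z up, the work surface at z = 0. Lengths are in m, angles in rad, forces in N, time in s.
With the tool pointing down it reaches from about 0.3 to 0.875 m from the base axis. Payload 6.4 kg.
Tool frame: the origin (TCP) lies between the finger pads; the fingertips stand 8 mm ahead of it and the grasp point (between the pads) lies 11 mm behind it; z points along the fingers, y is the direction in which the jaws open and shut (so a half turn about z gives the same grasp; the last joint's range is limited). The gripper opens to 85 mm and grips with 20 to 120 N. Pads are 22 mm wide; open, the fingers measure 114 mm over their backs; the gripper's body (76 mm by 85 mm) begins 54 mm behind the grasp point. The pads swing forward as they close: fully open they stand 13 mm farther back than shut.
Start: joints at [-1.37, 0.181, 1.607, -0, 1.354, -0.206], TCP at [0.228, -0.528, 0.239] pointing down, gripper open.
Joint ranges: [-2.99, 2.99], [-0.89, 2.07], [0.3, 2.58], [-1.14, 4.28], [0, 2.63], [-3.12, 3.12]. Speed limits (rad/s): [2.57, 2.57, 3.01, 3.14, 3.14, 3.14].

INTERFACE

Orientations are given as a unit quaternion [w, x, y, z].
In Python, from bench import monitor, viewer, workorder, spotter gives the robot as it stands. The module is installed in compiled form; this text tells all that it offers.
- The arm moves only by the tool move_arm, never from a script. Its argument "motion" is a list of rows, each a list of 3 entries, a list of its own where there are three numbers: the shift along the tool's x, y, z in units of 60 mm (1.0 is 60 mm), then the turn, a rotation vector about the tool's x, y, z in units of 8 degrees (1.0 is 8 degrees), then the opening in per cent of the stroke, from 0 (shut) to 100 (fully open). In form: [[[dx, dy, dz], [rx, ry, rz], grip], ...]. A call has 1 to 10 rows; each row is the pose to reach, as a shift and turn from the pose commanded when the call began, along the tool's axes at that moment; what a row does not reach only later rows make up. A row lasts 1/8 s, in which the tool goes at most 62.5 mm and 10.7 degrees, less where a joint would pass 70% of its speed; a pose out of reach is approached as far as the arm can. A call with a gripper value outside its range is refused whole. The fingers move at their own pace and stop on an object; the grip force is fixed at half the most. Time passes only in rows, so rows that repeat a pose let the fingers close. It gives the time, the measured TCP pose, the force and the opening at its end, in the units of the state.
- monitor.get_obs(): the state, without advancing time (a new reading comes with each control period).
- viewer.camera(name): name is "side" or "top"; returns the picture (480x640x3 uint8, blue, green, red); there is no depth.
- viewer.calibration(name): a dict with "fovy" (degrees; the focal length in pixels is half the picture's height over the tangent of half this angle, whatever the lens; pixels are square), "cx", "cy" (the principal point, pixels), "extrinsics" (4x4, takes a point from camera to world coordinates). Camera axes: x right, y down, z forward; pixel columns grow to the right and rows downward; lengths in m; the calibration is good to about 2 mm. A picture is of the moment at which its call begins. calibration takes no time and is no camera call.
- workorder.hand_in(): hands the job in, once; it reports no verdict.
Trained networks look in the newest picture that a camera, given by its name, has taken for a name from the list of things; names that differ only in an ending like _2 or _b are one class to them, and where a whole thing is asked for, a point or a joint stands for the part that bears it (a point fixed in the world has none). Each returns a list of dicts, best first, with "score" (0 to 1); they miss things now and then, are a little off and sometimes report something else, mostly with a low value. They report only what shows in the picture. A call takes as long as a camera call. They do not tell look-alikes from the thing itself.
- spotter.search_frame(camera, name): "centre" ([column, row] as shares, 0 to 1, of the picture: columns of its width, rows of its height, amid what is visible of it).
- spotter.outline_of(camera, name): "region" (480x640 bool, what is visible of it) and "centre" ([column, row] as shares, 0 to 1, of the picture: columns of its width, rows of its height, amid what is visible of it).
The state is a dict: "time_s": time; "q": joint angles; "dq": joint speeds; "joint_efforts": joint torques, N m; "eef_pos": TCP position; "eef_rot": TCP orientation; "wrist_force": force on the tool from outside, world axes, zero at the start; "torque": the same for the moment, N m; "opening": opening from 0.0 (shut) to 1.0 (fully open).
Only numpy, scipy, OpenCV 4.12 (cv2) and the standard library are available. Lean on these libraries where they do the work, as an engineer would, in place of code of your own. Each camera call takes 0.05 s, during which the arm holds its last target. There are 200 camera calls.

## Working session

There is one attempt and no reset: what is moved stays moved. The work goes in short steps, Python scripts to look and compute and a tool call to move; the robot and the scene stay as the last step left them, time stands still between calls to the robot, and variables do not carry over. Pictures are saved under pics/ and viewed, about 8 in all and at most 12, crops included, and the job is handed in when it is done.

Besides the shell and the picture viewer there is one more tool, called after "Emit:" as name(argument=value, ...) on one line, values as JSON. move_arm: Moves the arm, as the interface text tells. Its arguments: {"type":"object","properties":{"motion":{"type":"array","items":{"type":"array"}}},"required":["motion"]}

```bash
mkdir -p pics; cat > h.py <<'E'
import numpy as np, cv2
from scipy.spatial.transform import Rotation as R
from bench import monitor, viewer, workorder, spotter
def cal(n):
    c=viewer.calibration(n); return 240/np.tan(np.radians(c['fovy'])/2),c['cx'],c['cy'],np.array(c['extrinsics'])
def proj(n,P):
    f,cx,cy,T=cal(n); p=(np.atleast_2d(P)-T[:3,3])@T[:3,:3]; return np.c_[cx+f*p[:,0]/p[:,2],cy+f*p[:,1]/p[:,2]]
def ray(n,u,v):
    f,cx,cy,T=cal(n); d=T[:3,:3]@np.array([(u-cx)/f,(v-cy)/f,1]); return T[:3,3],d/np.linalg.norm(d)
def atz(n,u,v,z):
    o,d=ray(n,u,v); return o+d*(z-o[2])/d[2]
def tri(a,b):
    (o1,d1),(o2,d2)=ray('side',*a),ray('top',*b)
    s=np.linalg.lstsq(np.c_[d1,-d2],o2-o1,rcond=None)[0]; p,q=o1+s[0]*d1,o2+s[1]*d2
    return (p+q)/2,np.linalg.norm(p-q)
E
python3 - <<'E'
from h import *
for n in('side','top'):
    cv2.imwrite(f'pics/{n}0.png',viewer.camera(n)); print(n,cal(n))
    for k in('fence_stop','keeper','plate_face','tray_bar','tray_bay','loupe','driver','v_block','long_bar','brush'):
        try: print(k,[(round(d['score'],2),np.round(np.array(d['centre'])*[640,480]).tolist()) for d in spotter.search_frame(n,k)[:4]])
        except Exception as e: print(k,e)
print(monitor.get_obs())
E
```

```text
side (np.float64(595.2136417709322), 318.7819690603095, 234.05530026977374, array([[ 0.98661813, -0.08297669,  0.14035502,  0.41239701],
       [-0.16280389, -0.45425666,  0.87586858, -1.00065708],
       [-0.00891947, -0.88699817, -0.46168679,  0.64330058],
       [ 0.        ,  0.        ,  0.        ,  1.        ]]))
fence_stop [(0.61, [360.0, 233.0]), (0.58, [439.0, 242.0])]
keeper [(0.69, [362.0, 230.0]), (0.57, [304.0, 240.0])]
plate_face [(0.91, [341.0, 252.0])]
tray_bar [(0.56, [345.0, 355.0])]
tray_bay [(0.6, [340.0, 253.0]), (0.58, [317.0, 371.0])]
loupe [(0.72, [219.0, 308.0])]
driver [(0.67, [308.0, 217.0])]
v_block [(0.56, [245.0, 218.0]), (0.5, [337.0, 251.0])]
long_bar [(0.71, [408.0, 342.0]), (0.28, [308.0, 216.0])]
brush [(0.62, [220.0, 263.0])]
top (np.float64(503.1162818830555), 315.83625371454815, 240.16234374313163, array([[-0.02082412, -0.99200613,  0.12445959,  0.45168351],
       [-0.99964645,  0.02271783,  0.01381551,  0.03459207],
       [-0.01653252, -0.1241279 , -0.99212849,  1.33200717],
       [ 0.        ,  0.        ,  0.        ,  1.        ]]))
fence
[... 366 characters left out ...]

brush [(0.86, [291.0, 335.0])]
{'time_s': 1.1, 'q': array([-1.37027732e+00,  1.80795023e-01,  1.60701076e+00,  1.41583859e-05,
        1.35378992e+00, -2.06309550e-01]), 'dq': array([-0.00032407,  0.00051115, -0.00103082, -0.00030502, -0.00120341,
        0.0013363 ]), 'joint_efforts': array([ 3.44117370e-04, -4.44841397e+01, -3.51691854e+01, -4.17790425e-04,
        4.76776240e-04, -3.28299542e-06]), 'eef_pos': array([ 0.22754449, -0.5280753 ,  0.23928605]), 'eef_rot': array([-1.50573256e-06,  9.79382862e-01,  2.02012893e-01,  6.91754633e-06]), 'wrist_force': array([0.21793449, 0.82571253, 0.1789984 ]), 'torque': array([-0.0022543 ,  0.0071895 , -0.01088244]), 'opening': 1.000113389575006}
```

```bash
python3 - <<'E'
import cv2
a=cv2.imread('pics/top0.png')[120:360,180:500]; cv2.imwrite('pics/topc.png',cv2.resize(a,None,fx=2.5,fy=2.5,interpolation=cv2.INTER_CUBIC))
a=cv2.imread('pics/side0.png')[180:420,180:500]; cv2.imwrite('pics/sidec.png',cv2.resize(a,None,fx=2.5,fy=2.5,interpolation=cv2.INTER_CUBIC))
E
```

```text
(no output)
```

View pics/topc.png

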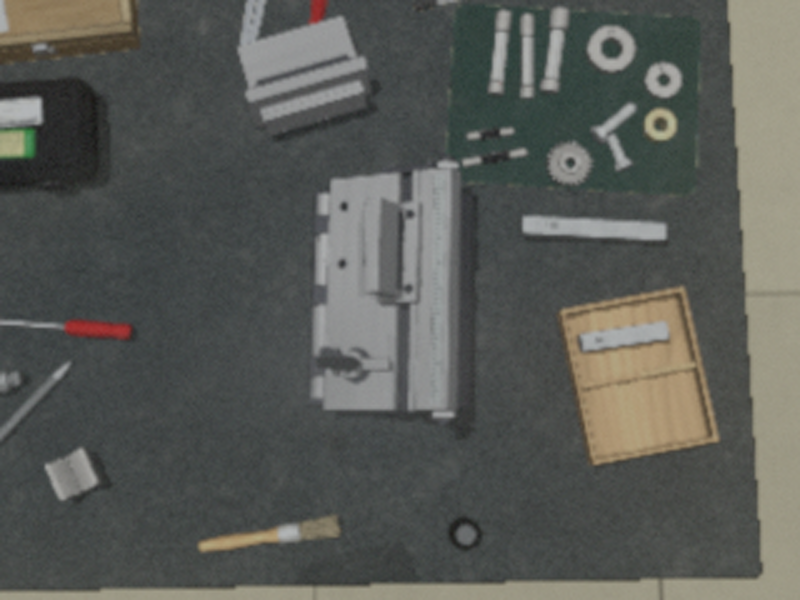

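View pics/sidec.png

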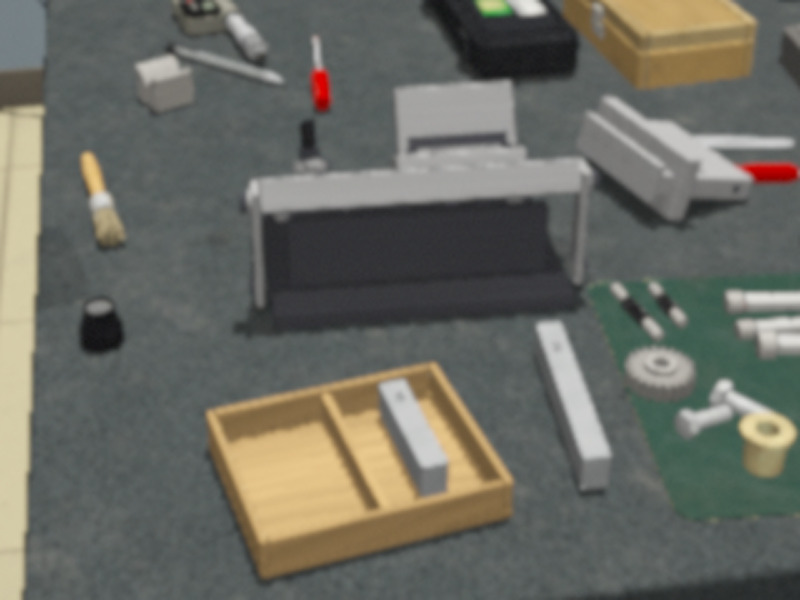

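```bash
python3 - <<'E'
import cv2
def crop(n,x0,x1,y0,y1,s,g=10):
    a=cv2.resize(cv2.imread(f'pics/{n}0.png')[y0:y1,x0:x1],None,fx=s,fy=s,interpolation=cv2.INTER_CUBIC)
    for u in range(x0,x1,g):
        cv2.line(a,((u-x0)*s,0),((u-x0)*s,6),(0,255,255),1); cv2.putText(a,str(u),((u-x0)*s,16),0,.35,(0,255,255))
    for v in range(y0,y1,g):
        cv2.line(a,(0,(v-y0)*s),(6,(v-y0)*s),(0,255,255),1); cv2.putText(a,str(v),(8,(v-y0)*s+4),0,.35,(0,255,255))
    cv2.imwrite(f'pics/{n}z.png',a)
crop('top',295,375,182,292,5); crop('side',270,425,205,315,5)
E
```

```text
(no output)
```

View pics/topz.png

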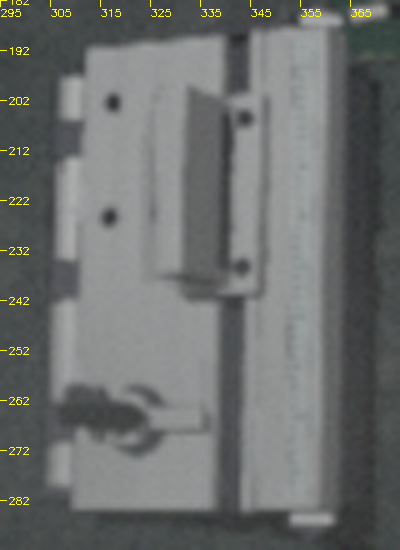

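View pics/sidez.png

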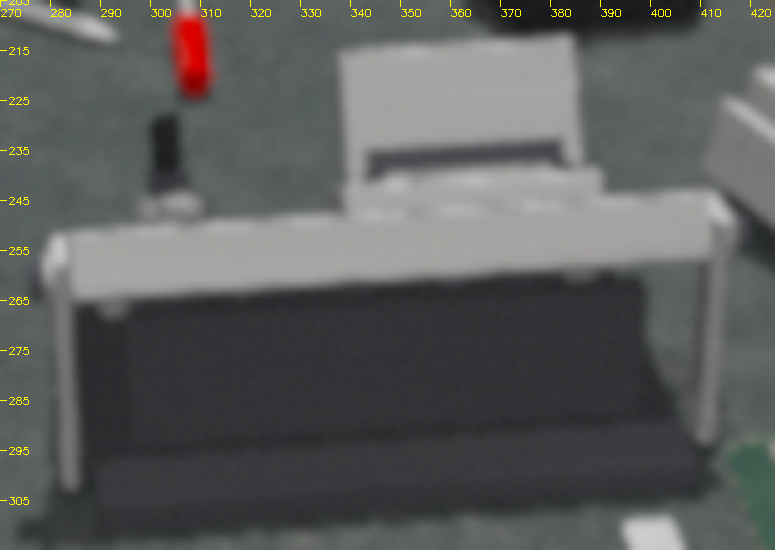

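```bash
cat > fit.py <<'E'
from h import *
from scipy.optimize import least_squares
F=[('top',(312,191.6),(-90,120,0)),('top',(309.2,283.6),(-90,-120,0)),('top',(359.5,284.4),(50,-120,0)),('top',(360.6,187.6),(50,120,0)),
('top',(340.9,284.2),(0,-120,0)),('top',(342.6,189.2),(0,120,0)),('side',(284,252),(50,-120,0)),('side',(411.6,243.4),(50,120,0))]
S=[('side',(338,215.4),(8,-46,64)),('side',(385,212),(8,46,64)),('top',(347,240.8),(22,-50,12)),('top',(347.4,201),(22,50,12))]
def frame(yaw): # cols = plate x,y,z in world at yaw (rot. about z) ; x up slope ~ -Y
    c,s=np.cos(np.radians(30)),np.sin(np.radians(30))
    return R.from_euler('z',yaw).as_matrix()@np.array([[0,-c,s],[1,0,0],[0,s,c]]).T
def res(p):
    M=frame(p[3]); r=[]
    for n,px,q in F+S:
        q=np.array(q,float)/1000
        if (n,px,tuple(np.round(q*1000))) in [(a,b,tuple(map(float,c))) for a,b,c in S]: q[1]+=p[4]
        r+=list(proj(n,p[:3]+M@q)[0]-px)
    return np.array(r)
E
python3 - <<'E'
from fit import *
s=least_squares(res,[.45,0,.1,0,0.03],loss='soft_l1'); p=s.x
print(np.round(p,4)); print(np.round(res(p).reshape(-1,2),1).tolist()); M=frame(p[3]);print(M.round(3))
W=lambda q:p[:3]+M@(np.array(q)/1000)
for k,q in dict(keeper=(-52,-75,40),wl=(-71,-75,47),wr=(-33,-75,47),mouth=(0,-120,0),stop=(0,p[4]*1000,39),low=(-90,0,0)).items(): print(k,W(q).round(4),proj('top',W(q)).round(1),proj('side',W(q)).round(1))
np.save('p.npy',p)
# tray corners rough top, rim z=.028
for u,v in [(404,245),(454,235),(467,295.5),(417,305.5),(412,275),(459,265.5)]: print(u,v,atz('top',u,v,.028).round(4))
E
```

```text
[ 0.6181 -0.0128  0.087  -0.0454  0.0377]
[[0.1, 0.1], [0.5, 0.1], [-0.4, -0.7], [-0.2, -1.1], [-0.1, -0.5], [-0.1, -0.8], [-1.9, -0.1], [-1.3, 0.2], [-0.8, -0.1], [-0.9, 0.5], [0.2, -1.4], [0.5, -1.7]]
[[-0.039  0.999  0.023]
 [-0.865 -0.045  0.499]
 [ 0.5    0.     0.866]]
keeper [0.5462 0.0556 0.0956] [[314.8 264.6]] [[301.3 231.5]]
wl [0.5471 0.0755 0.0922] [[306.8 264.5]] [[300.5 228.6]]
wr [0.5456 0.0427 0.1112] [[320.  264.3]] [[301.8 227.5]]
mouth [ 0.4983 -0.0073  0.087 ] [[340.8 283.7]] [[281.1 252.4]]
stop [0.6566 0.005  0.1208] [[334.4 218.2]] [[361. 227.]]
low [0.6217 0.0651 0.042 ] [[310.9 237.1]] [[337.2 249.3]]
404 245 [ 0.5973 -0.1763  0.028 ]
454 235 [ 0.6206 -0.3072  0.028 ]
467 295.5 [ 0.4634 -0.3319  0.028 ]
417 305.5 [ 0.4407 -0.2029  0.028 ]
412 275 [ 0.519  -0.1936  0.028 ]
459 265.5 [ 0.5408 -0.3157  0.028 ]
```

```bash
cat > t.py <<'E'
from fit import *
p=np.load('p.npy'); M=frame(p[3])
W=lambda q:p[:3]+M@(np.array(q,float)/1000)
def cur():
    o=monitor.get_obs(); return o,np.array(o['eef_pos']),R.from_quat(np.array(o['eef_rot'])[[1,2,3,0]])
def delta(pos,m):
    o,P,Q=cur(); T=R.from_matrix(m)
    print('shift',np.round(Q.inv().apply(pos-P)/.06,3),'turn',np.round(np.degrees((Q.inv()*T).as_rotvec())/8,3))
def inplate():
    o,P,Q=cur(); print('t',o['time_s'],'plate mm',(M.T@(P-p[:3])*1000).round(1),'axes in plate\n',(M.T@Q.as_matrix()).round(3),'F plate',(M.T@o['wrist_force']).round(1),'tq',np.round(M.T@o['torque'],2),'open',round(o['opening'],3),'q',np.round(o['q'],2))
KT=M@np.array([[-1,0,0],[0,1,0],[0,0,-1]]).T  # tool x=-px, y=py, z=-pz
ST=M@np.array([[0,1,0],[1,0,0],[0,0,-1]]).T  # tool x=py, y=px, z=-pz
E
python3 - <<'E'
from t import *
delta(W((-52,-74,132)),KT); print(W((-52,-74,132)))
E
```

```text
shift [ 9.076 -7.515  1.066] turn [-2.095 -3.347 -7.819]
[0.54926624 0.10149991 0.17532237]
```

Emit:
move_arm(motion=[[[9.076,-7.515,0.4],[-2.095,-3.347,-7.819],50],[[9.076,-7.515,0.4],[-2.095,-3.347,-7.819],50],[[9.076,-7.515,0.4],[-2.095,-3.347,-7.819],50],[[9.076,-7.515,0.4],[-2.095,-3.347,-7.819],50],[[9.076,-7.515,0.4],[-2.095,-3.347,-7.819],50],[[9.076,-7.515,0.4],[-2.095,-3.347,-7.819],50],[[9.076,-7.515,0.4],[-2.095,-3.347,-7.819],50],[[9.076,-7.515,0.4],[-2.095,-3.347,-7.819],50],[[9.076,-7.515,0.4],[-2.095,-3.347,-7.819],50],[[9.076,-7.515,0.4],[-2.095,-3.347,-7.819],50]])

```text
time_s: 2.35
eef_pos: [0.5126, 0.0304, 0.2183]
eef_rot: [0.179, 0.698, 0.667, -0.187]
wrist_force: [0.4, -1.3, 0.3]
opening: 0.496
```

```bash
python3 - <<'E'
from t import *
inplate(); delta(W((-52,-74,132)),KT); delta(W((-52,-74,60)),KT)
E
```

```text
t 2.35 plate mm [  32.4 -107.4  132.9] axes in plate
 [[-1.    -0.     0.   ]
 [-0.     1.     0.001]
 [-0.     0.001 -1.   ]] F plate [ 1.3  0.4 -0.4] tq [ 0.03  0.26 -0.03] open 0.496 q [ 0.13  0.19  1.73 -0.53  1.35  0.32]
shift [1.407 0.556 0.015] turn [0.008 0.    0.001]
shift [1.407 0.555 1.215] turn [0.008 0.    0.001]
```

Emit:
move_arm(motion=[[[0.7,0.28,0.3],[0,0,0],50],[[1.407,0.555,0.6],[0,0,0],50],[[1.407,0.555,1.1],[0,0,0],50],[[1.407,0.555,1.1],[0,0,0],50],[[1.407,0.555,1.1],[0,0,0],50]])

```text
time_s: 2.98
eef_pos: [0.5475, 0.0667, 0.1199]
eef_rot: [0.179, 0.699, 0.667, -0.187]
wrist_force: [-0.7, -0.0, 1.0]
opening: 0.493
```

```bash
python3 - <<'E'
from t import *
inplate(); delta(W((-52,-74,32)),KT)
import cv2
a=viewer.camera('top')[225:305,275:355]; b=viewer.camera('side')[185:265,260:340]
cv2.imwrite('pics/k1.png',cv2.resize(np.hstack([a,b]),None,fx=5,fy=5,interpolation=cv2.INTER_CUBIC))
E
```

```text
t 2.975 plate mm [-49.6 -74.2  66.6] axes in plate
 [[-1.     0.001 -0.   ]
 [ 0.001  1.     0.001]
 [ 0.     0.001 -1.   ]] F plate [ 0.6 -0.7  0.9] tq [ 0.04  0.23 -0.01] open 0.493 q [ 0.18  0.42  1.66 -0.54  1.24  0.45]
shift [0.041 0.003 0.577] turn [ 0.007 -0.002 -0.009]
```

View pics/k1.png

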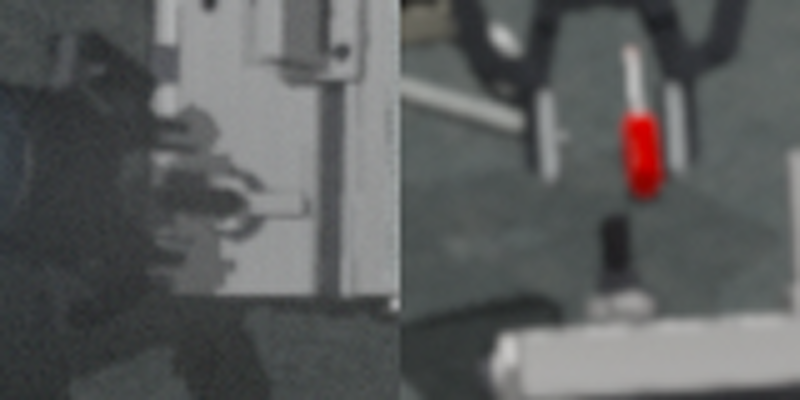

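The wing (side view, px ≈ 303,235) lies midway between the two pads (px ≈ 289 and 315), so it is centred within about 1.5 mm. I'll go down and close.

Emit:
move_arm(motion=[[[0.041,0,0.3],[0,0,0],45],[[0.041,0,0.577],[0,0,0],45],[[0.041,0,0.577],[0,0,0],45],[[0.041,0,0.577],[0,0,0],30],[[0.041,0,0.577],[0,0,0],15],[[0.041,0,0.577],[0,0,0],0],[[0.041,0,0.577],[0,0,0],0],[[0.041,0,0.577],[0,0,0],0],[[0.041,0,0.577],[0,0,0],0]])

```text
time_s: 4.2
eef_pos: [0.5466, 0.0517, 0.0879]
eef_rot: [0.179, 0.698, 0.667, -0.187]
wrist_force: [1.3, 1.3, 2.6]
opening: 0.137
```

```bash
python3 - <<'E'
from t import *
inplate()
E
```

```text
t 4.2 plate mm [-52.5 -74.4  31.4] axes in plate
 [[-1.     0.    -0.   ]
 [ 0.     1.     0.001]
 [ 0.     0.001 -1.   ]] F plate [0.1 1.2 2.9] tq [ 0.28  0.16 -0.04] open 0.137 q [ 0.16  0.45  1.69 -0.56  1.18  0.47]
```

Emit:
move_arm(motion=[[[0,0,0.04],[0,0,0],0],[[0,0,0.08],[0,0,0],0],[[0,0,0.08],[0,0,0],0],[[0,0,0.08],[0,0,0],0]])

```text
time_s: 4.7
eef_pos: [0.5465, 0.0493, 0.0837]
eef_rot: [0.179, 0.698, 0.667, -0.187]
wrist_force: [0.5, 1.8, 5.5]
opening: 0.138
```

```bash
python3 - <<'E'
from t import *
inplate()
E
```

```text
t 4.7 plate mm [-52.5 -74.3  26.5] axes in plate
 [[-1.     0.    -0.   ]
 [ 0.     1.     0.001]
 [ 0.     0.001 -1.   ]] F plate [1.2 0.4 5.7] tq [0.16 0.14 0.01] open 0.138 q [ 0.15  0.46  1.69 -0.56  1.17  0.47]
```

Emit:
move_arm(motion=[[[0,0,0.03],[0,0,0],0],[[0,0,0.03],[0,0,0],0],[[0,0,0.03],[0,0,0],0]])

```text
time_s: 5.08
eef_pos: [0.5467, 0.0491, 0.0834]
eef_rot: [0.179, 0.699, 0.667, -0.186]
wrist_force: [-2.8, 7.3, 13.9]
opening: 0.14
```

```bash
python3 - <<'E'
from t import *
inplate()
E
```

```text
t 5.075 plate mm [-52.5 -74.2  26.1] axes in plate
 [[-1.     0.001 -0.   ]
 [ 0.001  1.     0.002]
 [ 0.     0.002 -1.   ]] F plate [ 0.8 -3.2 15.6] tq [-0.57  0.1  -0.03] open 0.14 q [ 0.15  0.46  1.69 -0.56  1.17  0.47]
```

Emit:
move_arm(motion=[[[0,0,0],[0,0,0.8],0],[[0,0,0],[0,0,1.6],0],[[0,0,0],[0,0,2.4],0],[[0,0,0],[0,0,3.2],0],[[0,0,0],[0,0,4.0],0],[[0,0,0],[0,0,4.0],0]])

```text
time_s: 5.82
eef_pos: [0.5467, 0.049, 0.0834]
eef_rot: [0.224, 0.856, 0.448, -0.13]
wrist_force: [-2.5, 6.6, 14.3]
opening: 0.135
```

```bash
python3 - <<'E'
from t import *
inplate()
E
```

```text
t 5.825 plate mm [-52.5 -74.2  26.1] axes in plate
 [[-0.847  0.532 -0.   ]
 [ 0.532  0.847  0.002]
 [ 0.001  0.001 -1.   ]] F plate [ 1.6 -2.8 15.6] tq [-0.49  0.06  0.01] open 0.135 q [ 0.15  0.46  1.69 -0.56  1.17  1.03]
```

Turns freely. I'll continue to about 1.33 rad in total.

Emit:
move_arm(motion=[[[0,0,0],[0,0,0.8],0],[[0,0,0],[0,0,1.6],0],[[0,0,0],[0,0,2.4],0],[[0,0,0],[0,0,3.2],0],[[0,0,0],[0,0,4.0],0],[[0,0,0],[0,0,4.8],0],[[0,0,0],[0,0,5.5],0],[[0,0,0],[0,0,5.5],0]])

```text
time_s: 6.82
eef_pos: [0.5467, 0.049, 0.0834]
eef_rot: [0.256, 0.961, 0.095, -0.036]
wrist_force: [-4.0, 6.7, 13.5]
opening: 0.135
```

```bash
python3 - <<'E'
from t import *
inplate()
E
```

```text
t 6.825 plate mm [-52.4 -74.1  26.1] axes in plate
 [[-0.24   0.971 -0.   ]
 [ 0.971  0.24   0.002]
 [ 0.002  0.    -1.   ]] F plate [ 1.1 -4.3 14.9] tq [-0.47  0.09 -0.06] open 0.135 q [ 0.15  0.46  1.69 -0.56  1.17  1.8 ]
```

Emit:
move_arm(motion=[[[0,0,-0.05],[0,0,0],0],[[0,0,-0.1],[0,0,0],0],[[0,0,-0.1],[0,0,0],0],[[0,0,-0.1],[0,0,0],45],[[0,0,-0.1],[0,0,0],45],[[0,0,-0.1],[0,0,0],45],[[0,0,-0.9],[0,0,0],45],[[0,0,-1.7],[0,0,0],60],[[0,0,-1.7],[0,0,0],60]])

```text
time_s: 7.95
eef_pos: [0.5507, 0.101, 0.1738]
eef_rot: [0.256, 0.961, 0.096, -0.034]
wrist_force: [0.6, 0.6, -1.1]
opening: 0.603
```

```bash
python3 - <<'E'
from t import *
inplate()
print(p[4]); delta(W((0,p[4]*1000,110)),ST);delta(W((0,p[4]*1000,30)),ST)
import cv2
a=viewer.camera('top')[200:300,290:370]; b=viewer.camera('side')[180:280,270:350]
cv2.imwrite('pics/k2.png',cv2.resize(np.hstack([a,b]),None,fx=5,fy=5,interpolation=cv2.INTER_CUBIC))
E
```

```text
t 7.95 plate mm [-52.4 -72.6 130.5] axes in plate
 [[-0.24   0.971 -0.002]
 [ 0.971  0.24   0.007]
 [ 0.007 -0.    -1.   ]] F plate [-1.1  0.5 -0.6] tq [ 0.02  0.2  -0.02] open 0.603 q [ 0.24  0.37  1.6  -0.51  1.36  1.77]
0.03765660383955227
shift [1.571 1.29  0.352] turn [-0.008 -0.051  1.737]
shift [1.562 1.29  1.685] turn [-0.008 -0.051  1.737]
```

View pics/k2.png

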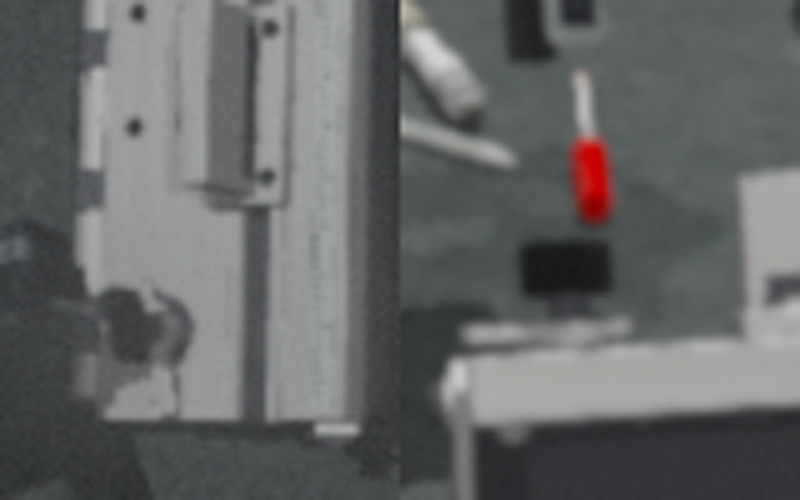

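The keeper is open: its arm points to the open end (side px ≈ 284–316, 246) and the wing is back at its starting height (row ≈ 228). Next, the stop in the slot. It is the captive one at top px (336,218); the look-alike lies loose on the table at (297,146).

Emit:
move_arm(motion=[[[0.75,0.65,0.15],[0,0,0.9],60],[[1.571,1.29,0.3],[0,-0.05,1.737],60],[[1.571,1.29,0.35],[0,-0.05,1.737],60],[[1.571,1.29,0.35],[0,-0.05,1.737],60],[[1.571,1.29,0.35],[0,-0.05,1.737],60]])

```text
time_s: 8.68
eef_pos: [0.6544, 0.0389, 0.1769]
eef_rot: [0.259, 0.966, -0.021, -0.011]
wrist_force: [0.6, -0.7, -0.8]
opening: 0.601
```

```bash
python3 - <<'E'
from t import *
inplate()
delta(W((0,p[4]*1000,30)),ST)
import cv2
a=viewer.camera('top')[170:270,290:370]; b=viewer.camera('side')[160:260,320:400]
cv2.imwrite('pics/k3.png',cv2.resize(np.hstack([a,b]),None,fx=5,fy=5,interpolation=cv2.INTER_CUBIC))
E
```

```text
t 8.675 plate mm [ -1.2  33.8 104.5] axes in plate
 [[-0.004  1.     0.001]
 [ 1.     0.004 -0.009]
 [-0.009  0.001 -1.   ]] F plate [ 0.1  0.6 -1. ] tq [-0.01  0.22  0.01] open 0.601 q [ 0.11  0.53  1.37 -0.53  1.38  1.87]
shift [0.075 0.019 1.241] turn [0.007 0.064 0.028]
```

View pics/k3.png

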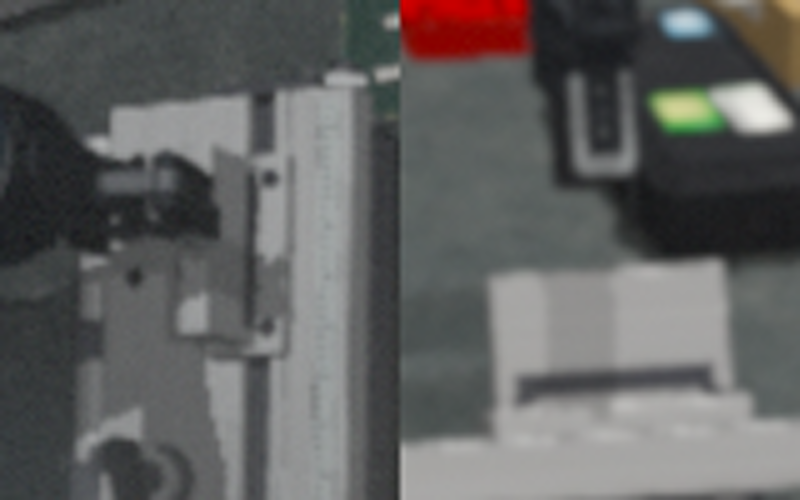

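The near pad (crop x ≈ 605) lines up with the middle of the fence (x ≈ 610). I'll go down and grip.

Emit:
move_arm(motion=[[[0.06,0.015,0.6],[0,0.03,0.02],60],[[0.06,0.015,1.24],[0,0.03,0.02],60],[[0.06,0.015,1.24],[0,0.03,0.02],60],[[0.06,0.015,1.24],[0,0.03,0.02],35],[[0.06,0.015,1.24],[0,0.03,0.02],0],[[0.06,0.015,1.24],[0,0.03,0.02],0],[[0.06,0.015,1.24],[0,0.03,0.02],0],[[0.06,0.015,1.24],[0,0.03,0.02],0],[[0.06,0.015,1.24],[0,0.03,0.02],0]])

```text
time_s: 9.9
eef_pos: [0.6586, 0.0018, 0.1163]
eef_rot: [0.259, 0.966, -0.023, -0.005]
wrist_force: [0.0, 6.1, 5.0]
opening: 0.177
```

```bash
python3 - <<'E'
from t import *
inplate(); o,P,Q=cur()
_,_,z=M.T@(P-p[:3]); x,y,z=M.T@(P-p[:3])*1000
delta(W((x,-90,z)),ST)
E
```

```text
t 9.9 plate mm [ 0.5 39.8 33.5] axes in plate
 [[ 0.002  1.    -0.   ]
 [ 1.    -0.002  0.001]
 [ 0.001 -0.    -1.   ]] F plate [-2.7 -0.3  7.4] tq [-0.03  0.5   0.05] open 0.177 q [ 0.06  0.59  1.42 -0.55  1.25  1.88]
shift [-2.163  0.004 -0.003] turn [-0.001 -0.009 -0.012]
```

Emit:
move_arm(motion=[[[0,0,-0.015],[0,0,0],0],[[-0.15,0,-0.015],[0,0,0],0],[[-0.35,0,-0.015],[0,0,0],0],[[-0.55,0,-0.015],[0,0,0],0],[[-0.75,0,-0.015],[0,0,0],0],[[-0.95,0,-0.015],[0,0,0],0],[[-0.95,0,-0.015],[0,0,0],0]])

```text
time_s: 10.78
eef_pos: [0.6004, 0.0041, 0.1164]
eef_rot: [0.259, 0.966, -0.023, -0.006]
wrist_force: [-2.0, 6.0, 7.7]
opening: 0.174
```

```bash
python3 - <<'E'
from t import *
inplate()
E
```

```text
t 10.775 plate mm [  0.9 -18.5  33.5] axes in plate
 [[ 0.001  1.     0.001]
 [ 1.    -0.001 -0.001]
 [-0.001  0.001 -1.   ]] F plate [-1.2 -2.3  9.6] tq [-0.3   0.4   0.03] open 0.174 q [ 0.07  0.48  1.58 -0.56  1.21  1.92]
```

Emit:
move_arm(motion=[[[-0.2,0,-0.01],[0,0,0],0],[[-0.4,0,-0.01],[0,0,0],0],[[-0.6,0,-0.01],[0,0,0],0],[[-0.8,0,-0.01],[0,0,0],0],[[-1.0,0,-0.01],[0,0,0],0],[[-1.2,0,-0.01],[0,0,0],0],[[-1.4,0,-0.01],[0,0,0],0],[[-1.6,0,-0.01],[0,0,0],0],[[-1.6,0,-0.01],[0,0,0],0]])

```text
time_s: 11.9
eef_pos: [0.5035, 0.0087, 0.1164]
eef_rot: [0.259, 0.966, -0.023, -0.007]
wrist_force: [-2.7, 5.8, 8.5]
opening: 0.18
```

```bash
python3 - <<'E'
from t import *
inplate()
E
```

```text
t 11.9 plate mm [   0.7 -115.5   33.6] axes in plate
 [[ 0.001  1.     0.001]
 [ 1.    -0.001 -0.003]
 [-0.003  0.001 -1.   ]] F plate [-0.7 -2.9 10.2] tq [-0.17  0.34  0.03] open 0.18 q [ 0.09  0.31  1.82 -0.57  1.16  1.98]
```

Emit:
move_arm(motion=[[[-0.2,0,-0.02],[0,0,0],0],[[-0.4,0,-0.02],[0,0,0],0],[[-0.6,0,-0.02],[0,0,0],0],[[-0.8,0,-0.02],[0,0,0],0],[[-1.0,0,-0.02],[0,0,0],0],[[-1.2,0,-0.02],[0,0,0],0],[[-1.2,0,-0.02],[0,0,0],0],[[-1.2,0,-0.02],[0,0,0],0]])

```text
time_s: 12.9
eef_pos: [0.4329, 0.0124, 0.117]
eef_rot: [0.259, 0.966, -0.023, -0.007]
wrist_force: [0.9, 0.3, -2.6]
opening: 0.178
```

```bash
python3 - <<'E'
from t import *
inplate()
import cv2
a=viewer.camera('top')[210:340,290:470]; b=viewer.camera('side')[180:310,200:380]
cv2.imwrite('pics/k4.png',cv2.resize(np.vstack([a,b]),None,fx=2.3,fy=2.3,interpolation=cv2.INTER_CUBIC))
for z,c in ((.028,[(404,245),(454,235),(467,295.5),(417,305.5)]),):pass
cv2.imwrite('pics/tray.png',0*a)
b=cv2.resize(viewer.camera('side')[320:420,250:400],None,fx=5,fy=5,interpolation=cv2.INTER_CUBIC)
for u in range(250,400,10): cv2.putText(b,str(u),((u-250)*5,10),0,.3,(255,0,0)); cv2.line(b,((u-250)*5,12),((u-250)*5,16),(255,0,0))
for v in range(320,420,10): cv2.putText(b,str(v),(6,(v-320)*5+3),0,.3,(0,255,255)); cv2.line(b,(0,(v-320)*5),(5,(v-320)*5),(0,255,255))
cv2.imwrite('pics/tray.png',b)
E
```

```text
t 12.9 plate mm [   0.5 -186.2   34.3] axes in plate
 [[ 0.001  1.     0.001]
 [ 1.    -0.001 -0.002]
 [-0.002  0.001 -1.   ]] F plate [-1.6  0.9 -2.1] tq [ 0.04  0.5  -0.04] open 0.178 q [ 0.11  0.18  1.99 -0.57  1.14  2.02]
```

View pics/k4.png

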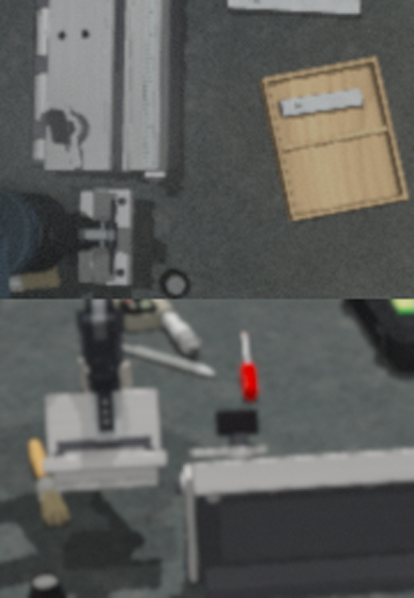

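View pics/tray.png

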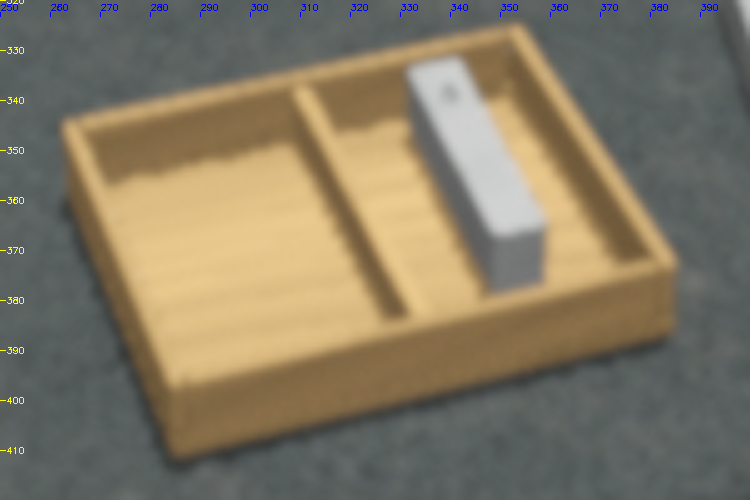

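The stop is out of the slot and held in the gripper. The side view gives the tray rim corners at (263,345), (352,325.5), (384,372) and (284,397); I'll compare those with the top view.

```bash
python3 - <<'E'
from t import *
t=np.array([atz('top',u,v,.028) for u,v in [(417,305.5),(404,245),(454,235),(467,295.5)]])[:,:2]
s=np.array([atz('side',u,v,.028) for u,v in [(263,345),(352,325.5),(384,372),(284,397)]])[:,:2]
print(t.round(4).tolist(),s.round(4).tolist())
for c in (t,s):
    ex=((c[1]-c[0])+(c[2]-c[3]))/2; ey=((c[0]-c[3])+(c[1]-c[2]))/2
    L=np.linalg.norm(ex),np.linalg.norm(ey); yx=np.degrees(np.arctan2(ex[1],ex[0])); yy=np.degrees(np.arctan2(ey[1],ey[0]))-90
    # bay centre: outer edge + wall + 37mm
    w=(L[1]-.122)/2; print('L',L,'yaw',yx,yy,'wall',w,'centre',c.mean(0),'bay',(c.mean(0)-ex/L[0]*(L[0]/2-w-.037)).round(4))
E
```

```text
[[0.4407, -0.2029], [0.5973, -0.1763], [0.6206, -0.3072], [0.4634, -0.3319]] [[0.4443, -0.2082], [0.6002, -0.1812], [0.6235, -0.3075], [0.4648, -0.3355]]
L (np.float64(0.15899211592925222), np.float64(0.13194916516080513)) yaw 9.262299062958597 10.038227836344035 wall 0.0049745825804025645 centre [ 0.53049396 -0.25458397] bay [ 0.4935 -0.2606]
L (np.float64(0.15967814428449065), np.float64(0.12867295708485416)) yaw 9.909646680859646 9.80582555787997 wall 0.0033364785424270793 centre [ 0.53318995 -0.25812109] bay [ 0.4943 -0.2649]
```

```bash
cat >> t.py <<'E'
a=np.radians(9.8-90); X=np.array([np.cos(a),np.sin(a),0]); Z=np.array([0,0,-1.]); PT=np.c_[X,np.cross(Z,X),Z]
E
python3 - <<'E'
from t import *
o,P,Q=cur(); delta(P+[-.01,0,.13],Q.as_matrix()); delta(np.array([.494,-.2625,.247]),PT)
E
```

```text
shift [-0.17   1.092 -1.871] turn [0. 0. 0.]
shift [1.231 5.004 0.389] turn [ 3.168 -2.526  9.448]
```

Emit:
move_arm(motion=[[[-0.06,0.36,-0.6],[0,0,0],0],[[-0.12,0.73,-1.25],[0,0,0],0],[[-0.17,1.09,-1.87],[0,0,0],0],[[-0.17,1.09,-1.87],[0,0,0],0],[[0.03,1.65,-1.55],[0.4,-0.3,1.2],0],[[0.23,2.2,-1.23],[0.8,-0.65,2.4],0],[[0.43,2.75,-0.9],[1.2,-0.95,3.6],0],[[0.63,3.3,-0.58],[1.6,-1.3,4.8],0],[[0.83,3.9,-0.25],[2.0,-1.6,6.0],0],[[1.03,4.5,0.1],[2.4,-1.9,7.2],0]])

```text
time_s: 14.3
eef_pos: [0.4829, -0.2283, 0.2449]
eef_rot: [0.067, 0.853, -0.517, -0.002]
wrist_force: [1.2, 0.1, -2.6]
opening: 0.18
```

```bash
python3 - <<'E'
from t import *
inplate(); delta(np.array([.494,-.2625,.247]),PT); delta(np.array([.494,-.2625,.14]),PT)
E
```

```text
t 14.3 plate mm [ 270.7 -125.3   26. ] axes in plate
 [[ 0.779  0.487 -0.395]
 [ 0.504 -0.861 -0.067]
 [-0.373 -0.147 -0.916]] F plate [-1.5  1.2 -2.1] tq [ 0.1   0.12 -0.03] open 0.18 q [-0.58  0.1   1.69 -0.14  1.35  2.11]
shift [0.592 0.1   0.017] turn [ 0.751 -0.603  2.213]
shift [ 0.473 -0.106  1.784] turn [ 0.751 -0.603  2.213]
```

Emit:
move_arm(motion=[[[0.3,0.05,0],[0.38,-0.3,1.1],0],[[0.592,0.1,0.017],[0.751,-0.603,2.213],0],[[0.592,0.1,0.017],[0.751,-0.603,2.213],0],[[0.592,0.1,0.017],[0.751,-0.603,2.213],0],[[0.592,0.1,0.017],[0.751,-0.603,2.213],0]])

```text
time_s: 14.92
eef_pos: [0.4945, -0.26, 0.2483]
eef_rot: [0.001, 0.768, -0.641, 0.001]
wrist_force: [0.1, 0.1, -3.1]
opening: 0.181
```

```bash
python3 - <<'E'
from t import *
o,P,Q=cur();print(P,o['wrist_force'],o['q']); delta(np.array([.494,-.2625,.09]),PT)
E
```

```text
[ 0.49446161 -0.26000593  0.24825694] [ 0.0641148   0.10835108 -3.07313227] [-0.69513706  0.13640352  1.63924671 -0.00255519  1.36489837  2.26754088]
shift [0.033 0.012 2.638] turn [ 0.009 -0.017  0.06 ]
```

Emit:
move_arm(motion=[[[0.03,0.01,0.8],[0,0,0.05],0],[[0.03,0.01,1.6],[0,0,0.05],0],[[0.03,0.01,2.3],[0,0,0.05],0],[[0.03,0.01,2.63],[0,0,0.05],0],[[0.03,0.01,2.63],[0,0,0.05],0],[[0.03,0.01,2.63],[0,0,0.05],0]])

```text
time_s: 15.68
eef_pos: [0.4953, -0.2636, 0.0924]
eef_rot: [0.001, 0.765, -0.644, 0.002]
wrist_force: [-0.3, -0.0, -2.0]
opening: 0.18
```

```bash
python3 - <<'E'
from t import *
o,P,Q=cur();print(P,o['wrist_force']); delta(np.array([.494,-.2625,.0535]),PT)
a=viewer.camera('top')[210:330,380:500]; b=viewer.camera('side')[300:420,240:360]
cv2.imwrite('pics/k5.png',cv2.resize(np.hstack([a,b]),None,fx=3.3,fy=3.3,interpolation=cv2.INTER_CUBIC))
E
```

```text
[ 0.4952688  -0.26359064  0.09235595] [-0.28168062 -0.03406519 -1.97497936]
shift [-0.025  0.018  0.647] turn [-0.008 -0.033  0.002]
```

View pics/k5.png

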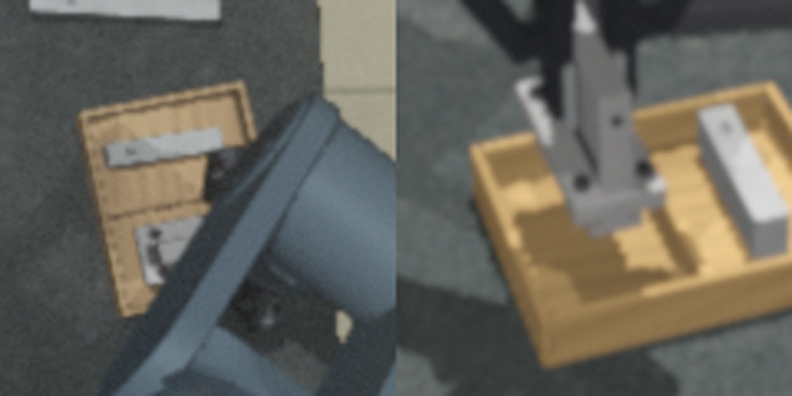

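The stop is upright over the empty bay and lined up with it (side crop: foot end at 612,230, inside the walls). I'll lower it.

Emit:
move_arm(motion=[[[-0.02,0.015,0.2],[0,0,0],0],[[-0.02,0.015,0.4],[0,0,0],0],[[-0.02,0.015,0.55],[0,0,0],0],[[-0.02,0.015,0.6],[0,0,0],0],[[-0.02,0.015,0.6],[0,0,0],0]])

```text
time_s: 16.4
eef_pos: [0.4932, -0.2626, 0.0547]
eef_rot: [0.001, 0.765, -0.645, 0.001]
wrist_force: [-0.6, 0.2, -3.5]
opening: 0.18
```

```bash
python3 - <<'E'
from t import *
o,P,Q=cur();print(P,o['wrist_force'],o['torque'])
E
```

```text
[ 0.49316736 -0.26255416  0.0547274 ] [-0.55322244  0.21035889 -3.50061871] [0.05384112 0.03378817 0.0210987 ]
```

Not touching yet; down in small steps.

Emit:
move_arm(motion=[[[0,0,0.02],[0,0,0],0],[[0,0,0.03],[0,0,0],0],[[0,0,0.03],[0,0,0],0]])

```text
time_s: 16.77
eef_pos: [0.4934, -0.2627, 0.0535]
eef_rot: [0.001, 0.765, -0.645, 0.001]
wrist_force: [-0.4, 1.3, -3.0]
opening: 0.178
```

```bash
python3 - <<'E'
from t import *
o,P,Q=cur();print(P,o['wrist_force'],o['torque'])
E
```

```text
[ 0.49338005 -0.26267273  0.05347133] [-0.36265862  1.30622683 -2.9708555 ] [-0.00684655  0.04589275  0.01765353]
```

Emit:
move_arm(motion=[[[0,0,0.02],[0,0,0],0],[[0,0,0.03],[0,0,0],0],[[0,0,0.03],[0,0,0],0]])

```text
time_s: 17.15
eef_pos: [0.4935, -0.2628, 0.0522]
eef_rot: [0.001, 0.765, -0.644, 0.001]
wrist_force: [-2.0, 1.0, 4.5]
opening: 0.18
```

```bash
python3 - <<'E'
from t import *
o,P,Q=cur();print(P,o['wrist_force'],o['torque'])
E
```

```text
[ 0.49352387 -0.26282542  0.05215903] [-1.95575538  1.02021183  4.51699318] [0.36439624 0.38962722 0.03113752]
```

Contact: the vertical force went from −3 N to +4.5 N. Release and retreat straight up.

Emit:
move_arm(motion=[[[0,0,0],[0,0,0],20],[[0,0,0],[0,0,0],30],[[0,0,0],[0,0,0],45],[[0,0,0],[0,0,0],50],[[0,0,-0.5],[0,0,0],50],[[0,0,-1.3],[0,0,0],50],[[0,0,-2.3],[0,0,0],50],[[0,0,-3.3],[0,0,0],50],[[0,0,-3.3],[0,0,0],50],[[0,0,-3.3],[0,0,0],50]])

```text
time_s: 18.4
eef_pos: [0.493, -0.2618, 0.2492]
eef_rot: [0.001, 0.765, -0.644, 0.001]
wrist_force: [-1.0, 0.8, -1.1]
opening: 0.5
```

```bash
python3 - <<'E'
from t import *
o,P,Q=cur();print(P,o['wrist_force'],o['time_s'])
a=viewer.camera('top')[120:360,180:500]; b=viewer.camera('side')[180:420,180:500]
cv2.imwrite('pics/k6.png',cv2.resize(np.vstack([a,b]),None,fx=1.25,fy=1.25,interpolation=cv2.INTER_CUBIC))
b=b[100:240,40:220]
cv2.imwrite('pics/k6.png',np.vstack([cv2.resize(a,(400,300)),cv2.resize(b,(400,300),interpolation=cv2.INTER_CUBIC)]))
E
```

```text
[ 0.49296629 -0.26180524  0.24915519] [-0.96602333  0.81975215 -1.05760197] 18.4
```

View pics/k6.png

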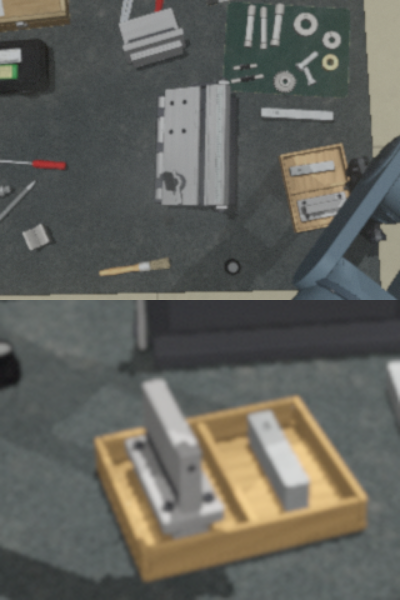

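The stop stands upright in the empty bay, the keeper is open, and the other things have not moved. Handing in.

```bash
python3 -c "
from bench import workorder; print(workorder.hand_in())"
```

```text
the job is handed in; nothing more can be done
None
```

The fence stop is off the plate and standing upright on its foot in the empty bay of the tray. I handed the job in at about 18.5 s of the 58 s allowed; the hand-in reports no verdict.

- **Keeper:** I gripped the wing, pushed it fully in (about 15 N at the bottom) and turned it about 76° clockwise. A picture afterwards showed the arm pointing to the open end and the wing back at its starting height.
- **Stop:** I took the captive stop, not the loose look-alike on the table. I slid it about 226 mm along the slot, out of the open end, and lifted it off. I turned it upright over the bay and lowered it until it touched the floor. Then I let go and raised the gripper about 0.2 m.
- **Last checks:** The final pictures show the stop upright inside the bay, the keeper still open, and the gauge bar and other items in view where they were. The highest wrist-force reading I took, at the end of each move, was about 16 N.
- **Disagreements:** The two cameras differed by about 2–4 mm on the plate and tray positions. That was within the clearances, so I used positions between the two for the tray and mostly the top camera's for the plate.

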